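# Turn the tune round: move four chime bars to the child's rack

## Task

Four chime bars stand in the order of a tune on the teacher's rack, the one with the picture tiles. Move all four onto the empty child's rack in the reverse order, because the child sits across the table, facing you: the bar that is leftmost now, as seen from the robot, must end rightmost, and so on along the row. Set each bar down gently, level and down in the notches of both rails, centred lengthways on the rack, without tipping bars over, dropping them or knocking them together, and leave the other things on the table where they are.

Things in the scene. Friction and masses are not known exactly. Their poses are not given: they have to be found in the camera images.
- tune_rack: Teacher's rack holding the chime bars at the start: two notched wooden rails 316 mm long and, behind them (away from the robot), a flat ledge with four picture tiles. Origin on the table top midway between the rails; x along the bars, about away from the robot; y along the row, about to the robot's left. Places at y = +120, +40, -40, -120 mm, x = 0. Fixed, left or right of the other rack.
- child_rack: Child's rack, empty at the start: the same rails, no ledge. Rails 14 mm thick at x = -45 and +45 mm; notch floor 14 mm above the table, lands between reach 24 mm; notches 52 mm wide, places at y = +120, +40, -40, -120 mm, x = 0. Only 12 mm high stretchers between the rails. Origin on the table top midway between the rails; x about away from the robot, y about to its left. Fixed.
- bar_longest_centre (a point): Centre (half-way up) of the longest chime bar: an open wooden resonator box 200 mm long, 36 mm wide and 44 mm high carrying an aluminium sound plate 28 mm wide, 57 mm high over all; x along its length, y across its width, z up. The centre is 28 mm above its underside. Loose, under 0.5 kg; grip it across its width by the wooden box. Either end may point away from the robot.
- bar_long_centre (a point): Centre (half-way up) of the long chime bar: an open wooden resonator box 175 mm long, 36 mm wide and 44 mm high carrying an aluminium sound plate 28 mm wide, 57 mm high over all; x along its length, y across its width, z up. The centre is 28 mm above its underside. Loose, under 0.5 kg; grip it across its width by the wooden box. Either end may point away from the robot.
- bar_short_centre (a point): Centre (half-way up) of the short chime bar: an open wooden resonator box 150 mm long, 36 mm wide and 44 mm high carrying an aluminium sound plate 28 mm wide, 57 mm high over all; x along its length, y across its width, z up. The centre is 28 mm above its underside. Loose, under 0.5 kg; grip it across its width by the wooden box. Either end may point away from the robot.
- bar_shortest_centre (a point): Centre (half-way up) of the shortest chime bar: an open wooden resonator box 125 mm long, 36 mm wide and 44 mm high carrying an aluminium sound plate 28 mm wide, 57 mm high over all; x along its length, y across its width, z up. The centre is 28 mm above its underside. Loose, under 0.5 kg; grip it across its width by the wooden box. Either end may point away from the robot.
- tile_longest: White picture tile 62 x 46 x 5 mm with a dark stripe 54 mm long, the picture of the longest chime bar; origin under its centre, axes as the tune rack's. It stays on the tune rack's ledge straight behind (+x) the place where the longest bar stands at the start. Fixed.
- tile_long: White picture tile 62 x 46 x 5 mm with a dark stripe 43 mm long, the picture of the long chime bar; origin under its centre, axes as the tune rack's. It stays on the tune rack's ledge straight behind (+x) the place where the long bar stands at the start. Fixed.
- tile_short: White picture tile 62 x 46 x 5 mm with a dark stripe 32 mm long, the picture of the short chime bar; origin under its centre, axes as the tune rack's. It stays on the tune rack's ledge straight behind (+x) the place where the short bar stands at the start. Fixed.
- tile_shortest: White picture tile 62 x 46 x 5 mm with a dark stripe 21 mm long, the picture of the shortest chime bar; origin under its centre, axes as the tune rack's. It stays on the tune rack's ledge straight behind (+x) the place where the shortest bar stands at the start. Fixed.

How it is judged:
By the outcome, as a careful person would: the job done as asked, in the order asked, and still so for the second after the job is handed in, with the robot touching nothing.
It also fails if it takes over 120 s, if anything falls off the work surface, if the arm or the gripper's body presses on something with over 40 N, if the wrist force passes 120 N, or if a joint passes its speed limit or range.

## Robot

A 7-joint arm with a two-finger parallel gripper is mounted at the origin on the work surface. World frame = base frame: x ahead of the robot, y to its left, z up, the work surface at z = 0. Lengths are in m, angles in rad, forces in N, time in s.
With the tool pointing down it reaches from about 0.35 to 0.775 m from the base axis. Payload 3.1 kg.
Tool frame: the origin (TCP) lies at the very end of the fingers, on their centre line; the grasp point (between the pads) lies 19 mm behind it; z points along the fingers, y is the line along which they close (so a half turn about z gives the same grasp; the last joint's range is limited). The gripper opens to 85 mm and grips with 20 to 120 N. Pads are 22 mm wide; open, the fingers measure 114 mm over their backs; the gripper's body (76 mm by 85 mm) begins 54 mm behind the grasp point. The pads swing forward as they close: fully open they stand 13 mm farther back than shut.
Start: joints at [1.233, 0.311, 0.014, 1.512, -0.004, 1.319, -0.027], TCP at [0.16, -0.526, 0.231] pointing down, gripper open.
Joint ranges: [-2.7, 2.7], [-0.3, 1.91], [-1.27, 1.3], [0.12, 2.57], [-1.44, 4.58], [0.2, 2.03], [-3.05, 3.05]. Speed limits (rad/s): [2.79, 2.79, 3.14, 3.14, 3.14, 3.14, 3.14].

## Interface

Orientations are given as a rotation vector (axis times angle).
In Python, from bench import env gives the robot as it stands.
- The arm moves only by the shell command python3 -m pendant 'ROWS' [FORCE]. ROWS is text: rows parted by semicolons, each of 7 numbers parted by spaces: the finger opening in mm, from 0 to 85.4, then the shift along the world's x, y, z in mm, then the turn, a rotation vector about the world's x, y, z in degrees. A call has 1 to 12 rows; each row is the pose to reach, as a shift and turn from the pose commanded when the call began; what a row does not reach only later rows make up. A row lasts 1/10 s, in which the tool goes at most 50 mm and 8.59 degrees, less where a joint would pass 70% of its speed; a pose out of reach is approached as far as the arm can. A call with a gripper value outside its range is refused whole. The fingers move at their own pace and stop on an object; FORCE is the grip in N (left out, the last holds). Time passes only in rows, so rows that repeat a pose let the fingers close. It gives the time, the measured TCP pose, the force, the opening and the grip force at its end, in the units of the state.
- env.observe(): the state, without advancing time (a new reading comes with each control period).
- env.grab_frame(name): name is "scene" or "top"; returns (picture, depth): 400x640x3 uint8, red, green, blue; 400x640 float32, m along the optical axis (not along the pixel's ray), 0 where there is no reading.
- env.camera_params(name): a dict with "intrinsics" (3x3 intrinsics, pixels), "R" (3x3) and "t" (3): a world point X has camera coordinates R X + t. Camera axes: x right, y down, z forward; pixel columns grow to the right and rows downward; lengths in m; the calibration is good to about 2 mm. A picture is of the moment at which its call begins. camera_params takes no time and is no camera call.
- env.hand_in(): hands the job in; it is judged then, once.
Trained networks look in the newest picture that a camera, given by its name, has taken for a name from the list of things; names that differ only in an ending like _2 or _b are one class to them, and where a whole thing is asked for, a point or a joint stands for the part that bears it (a point fixed in the world has none). Each returns a list of dicts, best first, with "p" (0 to 1); they miss things now and then, are a little off and sometimes report something else, mostly with a low value. They report only what shows in the picture. A call takes as long as a camera call.
- env.trace(thing, camera): "mask" (400x640 bool, what is visible of it) and "xy" ([column, row] in pixels, amid what is visible of it).
- env.place_of(thing, camera): "xy" ([column, row] in pixels: a listed point, or the origin of a listed thing).
The state is a dict: "time": time; "joints": joint angles; "qd": joint speeds; "effort": joint torques, N m; "position": TCP position; "tcp_rot": TCP orientation; "force": force on the tool from outside, world axes, zero at the start; "torque": the same for the moment, N m; "gripper_width": finger opening in m; "grip_force": force on a finger pad.
Only numpy, scipy, OpenCV 4.12 (cv2) and the standard library are available. Lean on these libraries where they do the work, as an engineer would, in place of code of your own. Each camera call takes 0.05 s, during which the arm holds its last target. There are 200 camera calls.

## Working session

There is one attempt and no reset: what is moved stays moved. The work goes in short steps, Python scripts to look and compute and a shell command to move; the robot and the scene stay as the last step left them, time stands still between calls to the robot, and variables do not carry over. Pictures are saved under pics/ and viewed, at most 14 in all, crops included, and the job is handed in when it is done.

```bash
mkdir -p pics; cat > h.py <<'E'
import numpy as np, cv2
from bench import env
def world(cam,xy,z=None,depth=None):
    c=env.camera_params(cam);K,R,t=np.array(c["intrinsics"]),np.array(c["R"]),np.array(c["t"])
    r=R.T@np.linalg.inv(K)@np.array([xy[0],xy[1],1.]);o=-R.T@t
    return o+r*((z-o[2])/r[2] if z is not None else depth)
def cloud(cam,d):
    c=env.camera_params(cam);K,R,t=np.array(c["intrinsics"]),np.array(c["R"]),np.array(c["t"])
    v,u=np.mgrid[:d.shape[0],:d.shape[1]]
    P=np.stack([u,v,np.ones_like(u)],-1)@np.linalg.inv(K).T*d[...,None]
    return (P-t)@R
def save(cam,name):
    p,d=env.grab_frame(cam);cv2.imwrite(f"pics/{name}.png",p[...,::-1]);return p,d
E
python3 - <<'E'
from h import *
np.set_printoptions(precision=4,suppress=True)
s=env.observe();print(s["position"],s["tcp_rot"],s["gripper_width"])
for c in("top","scene"):
    p,d=save(c,c+"0");W=cloud(c,d)
    for n in["tune_rack","child_rack"]+["bar_%s_centre"%k for k in("longest","long","short","shortest")]+["tile_%s"%k for k in("longest","long","short","shortest")]:
        z=.028+.014 if "bar" in n else .0
        if "tile" in n: z=.02
        for r in env.place_of(n,c)[:2]:
            print(c,n,round(r["p"],2),np.round(r["xy"],1),world(c,r["xy"],z))
E
```

```text
[ 0.1601 -0.5254  0.2302] [-3.105  -0.4628  0.0007] 0.08500226722851861
top bar_longest_centre 0.78 [243. 260.] [0.4713 0.173  0.042 ]
top bar_long_centre 0.8 [168.5 244.9] [0.5003 0.3263 0.042 ]
top bar_short_centre 0.79 [283.2 265.5] [0.4611 0.0914 0.042 ]
top bar_shortest_centre 0.94 [201.3 253.1] [0.4844 0.2582 0.042 ]
top tile_longest 0.92 [257.4 190.6] [0.6222 0.154  0.02  ]
top tile_long 0.96 [185.5 183.1] [0.6374 0.3108 0.02  ]
top tile_short 0.98 [294.7 190.8] [0.6226 0.0733 0.02  ]
top tile_short 0.4 [257.4 189.4] [0.6249 0.1542 0.02  ]
top tile_shortest 0.75 [219.7 186. ] [0.6316 0.2362 0.02  ]
scene tune_rack 0.61 [346.6 180. ] [ 0.476  0.227 -0.   ]
scene child_rack 0.95 [227.6 234.9] [ 0.4709 -0.1936  0.    ]
scene bar_longest_centre 0.65 [334.4 175.2] [0.4795 0.1688 0.042 ]
scene bar_long_centre 0.63 [372.5 162.8] [0.5011 0.3143 0.042 ]
scene bar_short_centre 0.95 [312.  181.1] [0.462  0.0954 0.042 ]
scene bar_shortest_centre 0.58 [355.7 164.8] [0.4761 0.2635 0.042 ]
scene tile_longest 0.77 [365.1 211. ] [0.6432 0.1319 0.02  ]
scene tile_long 0.65 [408.  192.6] [0.6619 0.2945 0.02  ]
scene tile_short 0.67 [342.7 215.2] [0.6177 0.0719 0.02  ]
scene tile_shortest 0.66 [387.  195.5] [0.6324 0.2353 0.02  ]
```

View pics/top0.png

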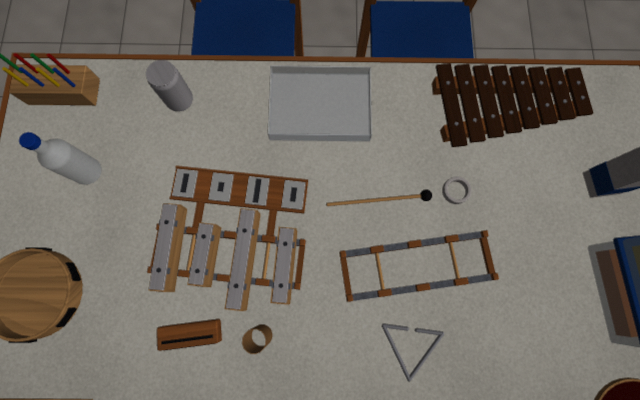

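View pics/scene0.png

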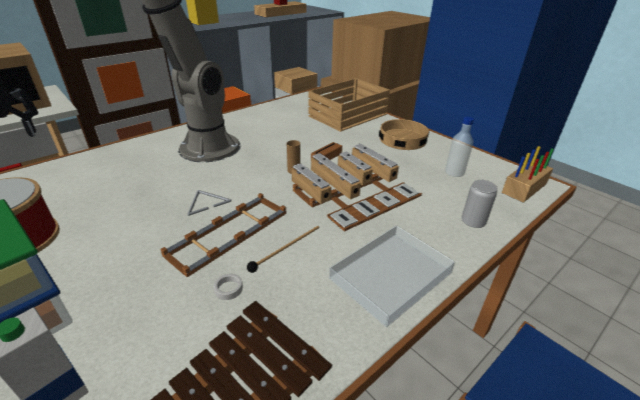

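The top view shows the tune rack on the left with bars, left to right: long (168,245), shortest (201,253), longest (243,260), short (283,265). The child rack sits around (418,266), with the triangle and mallet next to it. The target on the child rack, from left (+y), is short, longest, shortest, long.

```bash
python3 - <<'E'
from h import *
np.set_printoptions(precision=4,suppress=True)
p,d=save("top","top1");W=cloud("top",d);ok=d>0
for n in["longest","long","short","shortest"]:
    for r in env.trace("bar_%s_centre"%n,"top")[:1]:
        m=r["mask"]&ok; P=W[m]; zt=np.median(P[:,2][P[:,2]>.06]) if (P[:,2]>.06).any() else None
        Q=P[(P[:,2]>.05)]; (c,s,a)=cv2.minAreaRect((Q[:,:2]*1000).astype(np.float32))
        Q2=P[P[:,2]>.064]; (c2,s2,a2)=cv2.minAreaRect((Q2[:,:2]*1000).astype(np.float32))
        print(n,round(r["p"],2),len(P),zt,np.round(c,1),np.round(s,1),round(a,1),"plate",np.round(c2,1),np.round(s2,1),round(a2,1))
for n in["child_rack","tune_rack"]:
    for r in env.trace(n,"top")[:1]:
        m=r["mask"]&ok; P=W[m]; print(n,r["p"],len(P),np.percentile(P[:,2],[5,25,50,75,95]))
        Q=P[(P[:,2]>.017)&(P[:,2]<.03)]
        (c,s,a)=cv2.minAreaRect((Q[:,:2]*1000).astype(np.float32)); print(len(Q),np.round(c,1),np.round(s,1),a)
c=env.camera_params("top");K,R,t=[np.array(c[k]) for k in("intrinsics","R","t")];print(-R.T@t,K[0,0])
# ortho at z=.024 : x .34...62 (rows, top=far), y .0..-.4 ; 2px/mm
def ortho(x0,x1,y0,y1,z,s):
    H,Wd=int((x1-x0)*1000*s),int((y1-y0)*1000*s)
    v,u=np.mgrid[:H,:Wd];X=np.stack([x1-v/1000/s,y1-u/1000/s,np.full(v.shape,z)],-1)
    q=(X@R.T+t)@K.T;q=q[...,:2]/q[...,2:];return cv2.remap(p,q[...,0].astype(np.float32),q[...,1].astype(np.float32),cv2.INTER_CUBIC)
o=ortho(.37,.57,-.4,0,.024,2);cv2.imwrite("pics/child_o.png",o[...,::-1])
E
```

```text
longest 0.93 2097 0.06850541425614812 [475.2 174.3] [ 36.9 199.2] 84.3 plate [474.8 173.1] [ 33.6 193.8] 84.6
long 0.6 2298 0.06870874112323319 [496.7 328. ] [ 38.5 175. ] 86.3 plate [496.5 328.7] [ 31.9 168.6] 85.9
short 0.63 1471 0.06838822162228426 [462.8  90.8] [ 36.2 150. ] 85.7 plate [462.3  89.7] [ 33.8 143.2] 87.5
shortest 0.94 1480 0.06860597095704288 [482.3 252.9] [ 37.4 124.5] 84.0 plate [482.2 252.8] [ 32.1 118.7] 82.1
child_rack 0.87 2953 [0.0069 0.0121 0.0142 0.018  0.0251]
765 [ 467.3 -186.3] [103.8 316. ] 8.615884780883789
tune_rack 0.64 4310 [0.003  0.0066 0.0086 0.0122 0.0253]
644 [482.5 211.4] [315. 104.] 84.43592071533203
[0.409  0.0209 0.8453] 393.64955569038267
```

View pics/child_o.png

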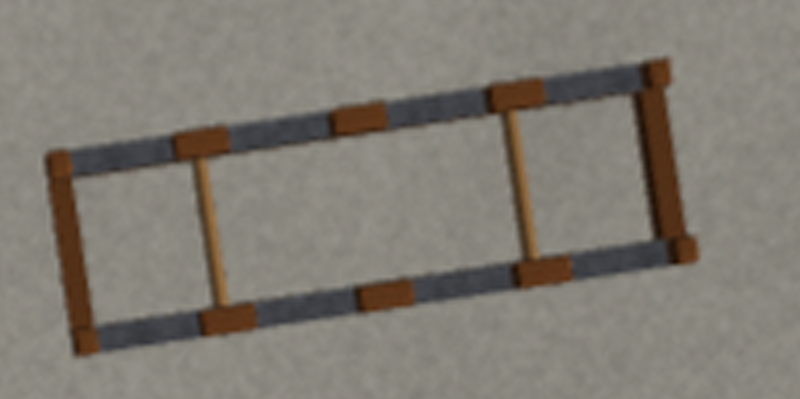

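The orthographic view has the child rack's corners at (46,152), (668,59), (697,258) and (75,355). That puts its centre at (467,-186) mm with yaw +8.5°, which agrees with the depth fit, and all the bar lengths fit too. I'll start with the short bar.

```bash
python3 -m pendant '60 30 35 -5 0 0 0; 60 60 70 -10 0 0 -3; 60 90 105 -15 0 0 -6; 60 120 140 -20 0 0 -9; 60 150 180 -25 0 0 -12; 60 180 220 -30 0 0 -15; 60 210 260 -35 0 0 -18; 60 235 300 -40 0 0 -21.3; 60 250 340 -45 0 0 -21.3; 60 260 385 -50 0 0 -21.3; 60 270 430 -55 0 0 -21.3; 60 280 475 -60 0 0 -21.3' 40 && python3 -m pendant '60 7 47 -7 0 0 0; 60 14 94 -14 0 0 0; 60 22 138 -20 0 0 0; 60 22 141 -20 0 0 0; 60 22 141 -20 0 0 0'
```

```text
time: 2.65
position: [0.4407, -0.0494, 0.1714]
tcp_rot: [3.139, -0.12, 0.002]
force: [1.4, 0.2, -0.3]
gripper_width: 0.0602
grip_force: 0.0
time: 3.15
position: [0.4621, 0.0913, 0.1512]
tcp_rot: [-3.139, 0.113, 0.001]
force: [-0.1, -0.3, 0.2]
gripper_width: 0.0598
grip_force: 0.0
```

```bash
python3 -m pendant '60 0 0 -35 0 0 0; 60 0 0 -70 0 0 0; 60 0 0 -100 0 0 0; 60 0 0 -120 0 0 0; 60 0 0 -130 0 0 0; 60 0 0 -130 0 0 0; 45 0 0 -130 0 0 0; 40 0 0 -130 0 0 0; 38 0 0 -130 0 0 0; 36 0 0 -130 0 0 0; 34 0 0 -130 0 0 0; 30 0 0 -130 0 0 0' 40 && python3 -m pendant '25 0 0 0 0 0 0; 25 0 0 0 0 0 0; 25 0 0 0 0 0 0; 25 0 0 3 0 0 0; 25 0 0 10 0 0 0; 25 0 0 20 0 0 0; 25 0 0 20 0 0 0'
```

```text
time: 4.35
position: [0.4632, 0.0896, 0.0222]
tcp_rot: [3.139, -0.12, 0.003]
force: [-0.6, -0.9, 5.7]
gripper_width: 0.0356
grip_force: 40.8
time: 5.05
position: [0.4635, 0.0905, 0.0427]
tcp_rot: [-3.138, 0.119, -0.005]
force: [1.0, 0.2, -2.1]
gripper_width: 0.0357
grip_force: 40.1
```

```bash
python3 -m pendant '25 0 0 20 0 0 0; 25 0 0 50 0 0 0; 25 0 0 80 0 0 0; 25 0 0 105 0 0 0; 25 -2 -20 107 0 0 2; 25 -5 -50 107 0 0 5; 25 -8 -85 107 0 0 8; 25 -11 -120 107 0 0 11; 25 -13 -145 107 0 0 12.8; 25 -14 -158 107 0 0 12.8; 25 -14 -158 107 0 0 12.8; 25 -14 -158 107 0 0 12.8' && python3 -m pendant '25 0 0 -30 0 0 0; 25 0 0 -60 0 0 0; 25 0 0 -85 0 0 0; 25 0 0 -100 0 0 0; 25 0 0 -110 0 0 0; 25 0 0 -115 0 0 0; 25 0 0 -115 0 0 0'; python3 - <<'E'
from h import *
save("scene","s2")
p,d=save("top","t2"); s=env.observe(); print(s["position"],s["force"])
cv2.imwrite("pics/s2c.png",cv2.resize(cv2.imread("pics/s2.png")[140:300,140:380],None,fx=3,fy=3))
E
```

```text
time: 6.25
position: [0.4483, -0.0673, 0.1482]
tcp_rot: [-3.132, -0.232, 0.0]
force: [0.0, 0.4, -2.5]
gripper_width: 0.0355
grip_force: 40.6
time: 6.95
position: [0.4484, -0.0673, 0.0332]
tcp_rot: [-3.132, -0.233, 0.0]
force: [-0.5, -0.7, -2.4]
gripper_width: 0.0352
grip_force: 40.5
[ 0.44927103 -0.06784001  0.03405792] [-0.45619228  0.4245829  -0.8799315 ]
```

View pics/s2c.png

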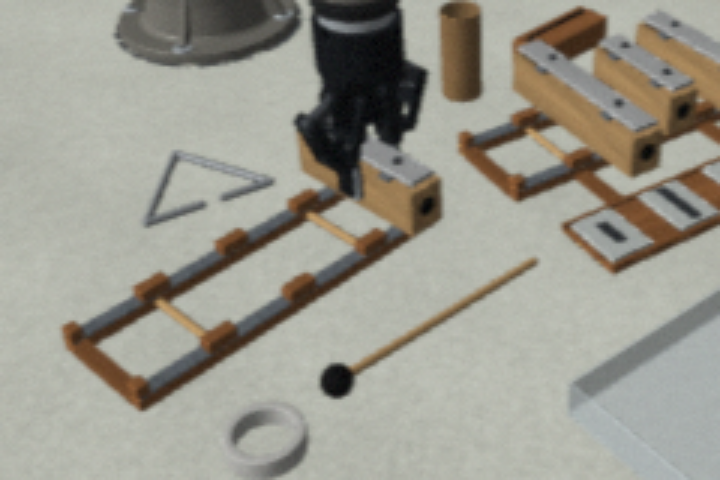

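The crop shows the short bar hovering over the leftmost place (about (385,190)), clear of everything. I'll lower it slowly.

```bash
python3 -m pendant '25 0 0 -4 0 0 0; 25 0 0 -7 0 0 0; 25 0 0 -9 0 0 0; 25 0 0 -10 0 0 0; 25 0 0 -11 0 0 0; 25 0 0 -11 0 0 0' && python3 -m pendant '25 0 0 -0.5 0 0 0; 25 0 0 -1 0 0 0; 25 0 0 -1 0 0 0'
```

```text
time: 7.65
position: [0.4485, -0.0681, 0.0224]
tcp_rot: [3.133, 0.231, 0.0]
force: [-0.1, 0.1, -1.2]
gripper_width: 0.0357
grip_force: 40.7
time: 7.95
position: [0.4485, -0.0681, 0.0222]
tcp_rot: [3.133, 0.231, 0.0]
force: [-3.2, -0.5, 6.5]
gripper_width: 0.0351
grip_force: 41.7
```

```bash
python3 -m pendant '37 0 0 0 0 0 0; 39 0 0 0 0 0 0; 42 0 0 0 0 0 0; 50 0 0 0 0 0 0; 56 0 0 0 0 0 0; 60 0 0 0 0 0 0; 60 0 0 5 0 0 0; 60 0 0 30 0 0 0; 60 0 0 70 0 0 0; 60 0 0 110 0 0 0; 60 0 0 130 0 0 0; 60 0 0 130 0 0 0' && python3 -m pendant '60 3 45 0 0 0 -5; 60 6 90 0 0 0 -10; 60 10 135 0 0 0 -14.2; 60 15 180 0 0 0 -14.2; 60 20 220 0 0 0 -14.2; 60 26 242 0 0 0 -14.2; 60 26 242 0 0 0 -14.2'; python3 - <<'E'
from h import *
p,d=save("top","t3");W=cloud("top",d);ok=d>0
cv2.imwrite("pics/t3c.png",cv2.resize(cv2.imread("pics/t3.png")[150:350,130:520],None,fx=2,fy=2))
for n in["longest","short"]:
    for r in env.trace("bar_%s_centre"%n,"top")[:1]:
        P=W[r["mask"]&ok];Q=P[(P[:,2]>.05)&(P[:,2]<.08)]; (c,s,a)=cv2.minAreaRect((Q[:,:2]*1000).astype(np.float32))
        print(n,round(r["p"],2),np.round(c,1),np.round(s,1),round(a,1))
E
```

```text
time: 9.15
position: [0.4513, -0.0683, 0.1551]
tcp_rot: [3.131, 0.231, 0.013]
force: [0.9, -0.1, -0.5]
gripper_width: 0.0597
grip_force: 0.0
time: 9.85
position: [0.4731, 0.1788, 0.1504]
tcp_rot: [-3.135, 0.145, 0.003]
force: [0.1, -0.3, 0.2]
gripper_width: 0.06
grip_force: 0.0
longest 0.79 [475.5 174.3] [ 36.9 199.2] 84.4
short 0.72 [448.2 -66.6] [149.8  36.1] 8.5
```

View pics/t3c.png

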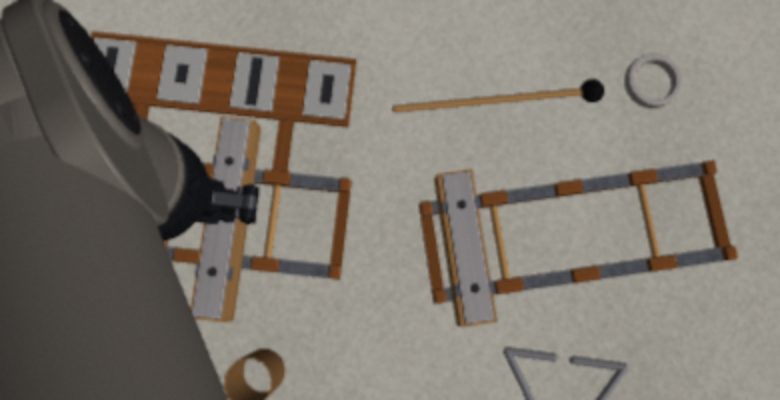

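The short bar lies in the leftmost notches at (448,-67) mm with yaw 8.5°, which is within about 1 mm of the target. Next is the longest bar.

```bash
python3 -m pendant '60 0 0 0 0 0 0; 60 0 0 0 0 0 0; 60 0 0 -25 0 0 0; 60 0 0 -50 0 0 0; 60 0 0 -60 0 0 0; 60 0 0 -60 0 0 0'
```

```text
time: 10.6
position: [0.4732, 0.1726, 0.09]
tcp_rot: [3.136, -0.159, -0.005]
force: [-0.2, -0.3, 0.8]
gripper_width: 0.06
grip_force: 0.0
```

```bash
python3 -m pendant '60 2 1.5 -25 0 0 0; 60 2 1.5 -48 0 0 0; 60 2 1.5 -62 0 0 0; 60 2 1.5 -68 0 0 0; 60 2 1.5 -68 0 0 0; 45 2 1.5 -68 0 0 0; 40 2 1.5 -68 0 0 0; 38 2 1.5 -68 0 0 0; 36 2 1.5 -68 0 0 0; 34 2 1.5 -68 0 0 0; 30 2 1.5 -68 0 0 0; 25 2 1.5 -68 0 0 0' 45 && python3 -m pendant '25 0 0 0 0 0 0; 25 0 0 0 0 0 0; 25 0 0 3 0 0 0; 25 0 0 10 0 0 0; 25 0 0 20 0 0 0; 25 0 0 20 0 0 0'
```

```text
time: 11.8
position: [0.477, 0.1747, 0.024]
tcp_rot: [3.137, -0.159, 0.002]
force: [-0.4, -4.7, 5.5]
gripper_width: 0.0352
grip_force: 45.7
time: 12.4
position: [0.4774, 0.1766, 0.0448]
tcp_rot: [-3.136, 0.157, -0.004]
force: [-0.6, -0.5, -3.4]
gripper_width: 0.0359
grip_force: 45.2
```

```bash
python3 -m pendant '25 0 0 20 0 0 0; 25 0 0 50 0 0 0; 25 0 0 80 0 0 0; 25 0 -5 103 0 0 0; 25 -1 -25 105 0 0 0; 25 -2 -60 105 0 0 2; 25 -4 -100 105 0 0 4; 25 -6 -140 105 0 0 6; 25 -8 -180 105 0 0 8; 25 -10 -220 105 0 0 10; 25 -12 -260 105 0 0 12; 25 -13.5 -295 105 0 0 14.2' && python3 -m pendant '25 -0.7 -18 0 0 0 0; 25 -0.7 -26 0 0 0 0; 25 -0.7 -26 0 0 0 0; 25 -0.7 -26 0 0 0 0; 25 -0.7 -26 -30 0 0 0; 25 -0.7 -26 -60 0 0 0; 25 -0.7 -26 -85 0 0 0; 25 -0.7 -26 -95 0 0 0; 25 -0.7 -26 -100 0 0 0; 25 -0.7 -26 -100 0 0 0; 25 -0.7 -26 -100 0 0 0'; python3 - <<'E'
from h import *
p,d=save("top","t4");W=cloud("top",d);ok=d>0
cv2.imwrite("pics/t4c.png",cv2.resize(cv2.imread("pics/t4.png")[150:350,130:520],None,fx=2,fy=2))
for n in["longest","shortest"]:
    for r in env.trace("bar_%s_centre"%n,"top")[:1]:
        P=W[r["mask"]&ok];Q=P[(P[:,2]>.05)&(P[:,2]<.11)]; (c,s,a)=cv2.minAreaRect((Q[:,:2]*1000).astype(np.float32))
        print(n,round(r["p"],2),np.round(c,1),np.round(s,1),round(a,1))
print(env.observe()["position"])
E
```

```text
time: 13.6
position: [0.4623, -0.1217, 0.1483]
tcp_rot: [3.132, 0.232, 0.0]
force: [0.5, -0.4, -2.8]
gripper_width: 0.0354
grip_force: 45.9
time: 14.7
position: [0.4636, -0.1455, 0.0495]
tcp_rot: [3.132, 0.232, 0.004]
force: [-0.6, 0.4, -3.2]
gripper_width: 0.0356
grip_force: 45.7
longest 0.8 [ 461.5 -144.1] [200.1  37.2] 8.7
shortest 0.76 [482.6 252.9] [ 37.3 125.4] 84.3
[ 0.46319593 -0.14586253  0.04943228]
```

View pics/t4c.png

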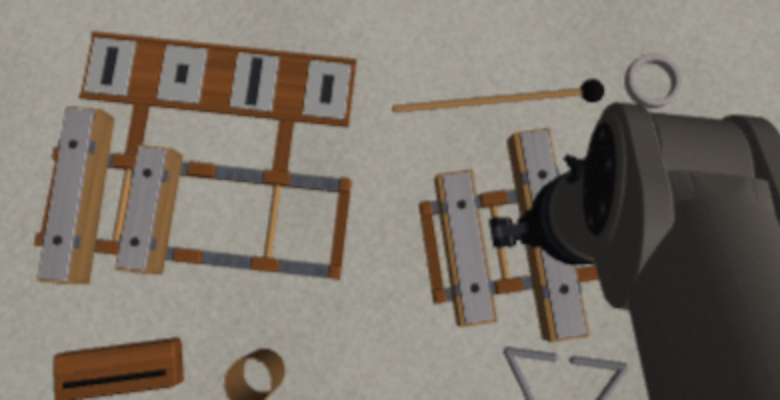

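The longest bar hovers over the second place, at (461.5,-144) against a target of (461.3,-146). I'll lower it and release.

```bash
python3 -m pendant '25 0 -0.5 -8 0 0 0; 25 0 -0.5 -15 0 0 0; 25 0 -0.5 -19 0 0 0; 25 0 -0.5 -21.5 0 0 0; 25 0 -0.5 -23 0 0 0; 25 0 -0.5 -24 0 0 0; 25 0 -0.5 -24.5 0 0 0; 25 0 -0.5 -25 0 0 0; 25 0 -0.5 -25 0 0 0'
```

```text
time: 15.75
position: [0.4622, -0.1461, 0.024]
tcp_rot: [3.133, 0.231, 0.0]
force: [-2.8, 0.6, 3.4]
gripper_width: 0.0357
grip_force: 46.8
```

```bash
python3 -m pendant '37 0 0 0 0 0 0; 39 0 0 0 0 0 0; 42 0 0 0 0 0 0; 50 0 0 0 0 0 0; 56 0 0 0 0 0 0; 60 0 0 0 0 0 0; 60 0 0 5 0 0 0; 60 0 0 30 0 0 0; 60 0 0 70 0 0 0; 60 0 0 110 0 0 0; 60 0 0 128 0 0 0; 60 0 0 128 0 0 0' && python3 -m pendant '60 1 25 0 0 0 -2; 60 3 65 0 0 0 -5; 60 5 110 0 0 0 -8; 60 7 155 0 0 0 -11; 60 9 200 0 0 0 -14.2; 60 11 245 0 0 0 -14.2; 60 13 290 0 0 0 -14.2; 60 15 330 0 0 0 -14.2; 60 18 370 0 0 0 -14.2; 60 20 390 0 0 0 -14.2; 60 20 399 0 0 0 -14.2; 60 20 399 0 0 0 -14.2' && python3 -m pendant '60 0 0 0 0 0 0; 60 0 0 -30 0 0 0; 60 0 0 -55 0 0 0; 60 0 0 -60 0 0 0; 60 0 0 -60 0 0 0; 60 0 0 -60 0 0 0'
```

```text
time: 16.95
position: [0.4649, -0.1467, 0.155]
tcp_rot: [3.13, 0.231, 0.012]
force: [-0.4, 0.8, 0.0]
gripper_width: 0.0602
grip_force: 0.0
time: 18.15
position: [0.4811, 0.2536, 0.1502]
tcp_rot: [3.137, -0.154, -0.003]
force: [-0.4, -1.0, 0.8]
gripper_width: 0.0599
grip_force: 0.0
time: 18.75
position: [0.4832, 0.2525, 0.0925]
tcp_rot: [-3.137, 0.16, -0.003]
force: [-0.4, 0.6, -0.9]
gripper_width: 0.06
grip_force: 0.0
```

```bash
python3 -m pendant '60 0 0.5 -25 0 0 0; 60 0 0.5 -48 0 0 0; 60 0 0.5 -63 0 0 0; 60 0 0.5 -69 0 0 0; 60 0 0.5 -69 0 0 0; 45 0 0.5 -69 0 0 0; 40 0 0.5 -69 0 0 0; 38 0 0.5 -69 0 0 0; 36 0 0.5 -69 0 0 0; 34 0 0.5 -69 0 0 0; 30 0 0.5 -69 0 0 0; 25 0 0.5 -69 0 0 0' 40 && python3 -m pendant '25 0 0 0 0 0 0; 25 0 0 0 0 0 0; 25 0 0 3 0 0 0; 25 0 0 10 0 0 0; 25 0 0 20 0 0 0; 25 0 0 20 0 0 0'
```

```text
time: 19.95
position: [0.4828, 0.2532, 0.023]
tcp_rot: [3.137, -0.158, 0.002]
force: [-1.4, -3.1, 5.7]
gripper_width: 0.0355
grip_force: 40.7
time: 20.55
position: [0.4831, 0.2546, 0.0439]
tcp_rot: [-3.135, 0.157, -0.004]
force: [-0.5, 0.9, -2.2]
gripper_width: 0.0358
grip_force: 40.1
```

```bash
python3 -m pendant '25 0 0 20 0 0 0; 25 0 0 50 0 0 0; 25 0 0 80 0 0 0; 25 0 -5 103 0 0 0; 25 -1 -25 105 0 0 0; 25 -2 -60 105 0 0 2; 25 -3 -100 105 0 0 4; 25 -4 -140 105 0 0 6; 25 -5 -180 105 0 0 8; 25 -6 -220 105 0 0 10; 25 -7 -260 105 0 0 12; 25 -8 -300 105 0 0 14.3' && python3 -m pendant '25 -0.5 -40 0 0 0 0; 25 -0.7 -80 0 0 0 0; 25 -1 -120 0 0 0 0; 25 -1.2 -155 0 0 0 0; 25 -1.5 -173 0 0 0 0; 25 -1.5 -179 0 0 0 0; 25 -1.5 -179 0 0 0 0; 25 -1.5 -179 0 0 0 0; 25 -1.5 -179 -30 0 0 0; 25 -1.5 -179 -60 0 0 0; 25 -1.5 -179 -85 0 0 0; 25 -1.5 -179 -95 0 0 0' && python3 -m pendant '25 0 0 -5 0 0 0; 25 0 0 -5 0 0 0; 25 0 0 -5 0 0 0'; python3 - <<'E'
from h import *
p,d=save("top","t5");W=cloud("top",d);ok=d>0
cv2.imwrite("pics/t5c.png",cv2.resize(cv2.imread("pics/t5.png")[150:350,130:520],None,fx=2,fy=2))
for n in["longest","shortest","short","long"]:
    for r in env.trace("bar_%s_centre"%n,"top")[:1]:
        P=W[r["mask"]&ok];Q=P[(P[:,2]>.05)&(P[:,2]<.11)]; (c,s,a)=cv2.minAreaRect((Q[:,:2]*1000).astype(np.float32))
        print(n,round(r["p"],2),np.round(c,1),np.round(s,1),round(a,1))
print(env.observe()["position"])
E
```

```text
time: 21.75
position: [0.4738, -0.048, 0.1475]
tcp_rot: [3.132, 0.237, 0.001]
force: [0.7, 1.1, -2.1]
gripper_width: 0.0354
grip_force: 40.5
time: 22.95
position: [0.4711, -0.2225, 0.05]
tcp_rot: [-3.129, -0.239, 0.006]
force: [0.5, -0.7, -1.8]
gripper_width: 0.0358
grip_force: 40.5
time: 23.25
position: [0.474, -0.2257, 0.0486]
tcp_rot: [3.132, 0.235, 0.004]
force: [-0.1, 0.3, -2.0]
gripper_width: 0.0359
grip_force: 40.5
longest 0.59 [ 461.  -144.6] [197.8  36.7] 8.3
shortest 0.58 [ 473.5 -224. ] [125.   37.3] 8.6
short 0.79 [448.4 -66.6] [149.8  36.1] 8.4
long 0.63 [496.6 328.3] [ 37.8 174.7] 86.5
[ 0.47316198 -0.22593869  0.04807298]
```

View pics/t5c.png

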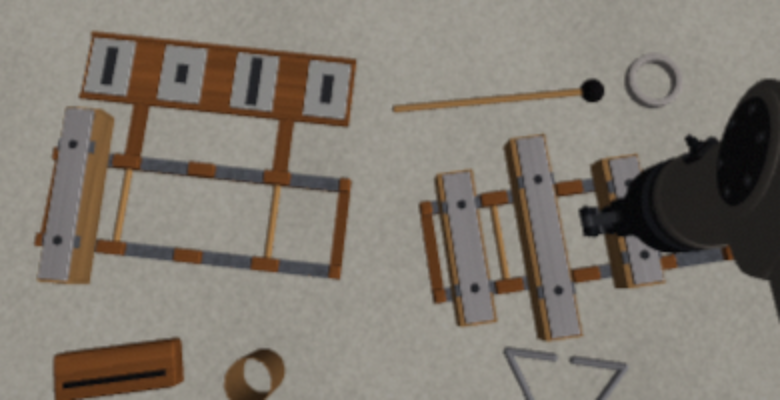

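The longest bar is seated at (461,-145), and the shortest hovers over the third place at (473.5,-224). I'll lower it.

```bash
python3 -m pendant '25 -0.3 0 -8 0 0 0; 25 -0.3 0 -15 0 0 0; 25 -0.3 0 -19 0 0 0; 25 -0.3 0 -21.5 0 0 0; 25 -0.3 0 -23 0 0 0; 25 -0.3 0 -24 0 0 0; 25 -0.3 0 -24.5 0 0 0; 25 -0.3 0 -25 0 0 0; 25 -0.3 0 -25 0 0 0'
```

```text
time: 24.4
position: [0.4724, -0.2256, 0.023]
tcp_rot: [3.133, 0.234, 0.0]
force: [-3.1, 1.2, 4.2]
gripper_width: 0.036
grip_force: 41.3
```

```bash
python3 -m pendant '37 0 0 0 0 0 0; 39 0 0 0 0 0 0; 42 0 0 0 0 0 0; 50 0 0 0 0 0 0; 56 0 0 0 0 0 0; 60 0 0 0 0 0 0; 60 0 0 5 0 0 0; 60 0 0 30 0 0 0; 60 0 0 70 0 0 0; 60 0 0 110 0 0 0; 60 0 0 128 0 0 0; 60 0 0 128 0 0 0' && python3 -m pendant '60 1 25 0 0 0 -2; 60 3 65 0 0 0 -5; 60 5 110 0 0 0 -8; 60 7 155 0 0 0 -11; 60 9 200 0 0 0 -12.2; 60 11 245 0 0 0 -12.2; 60 13 290 0 0 0 -12.2; 60 15 335 0 0 0 -12.2; 60 18 380 0 0 0 -12.2; 60 20 425 0 0 0 -12.2; 60 22 470 0 0 0 -12.2; 60 24 510 0 0 0 -12.2' && python3 -m pendant '60 0 30 0 0 0 0; 60 0 44 0 0 0 0; 60 0 44 0 0 0 0; 60 0 44 0 0 0 0; 60 0 44 -30 0 0 0; 60 0 44 -55 0 0 0; 60 0 44 -60 0 0 0; 60 0 44 -60 0 0 0; 60 0 44 -60 0 0 0'
```

```text
time: 25.6
position: [0.475, -0.2265, 0.1543]
tcp_rot: [3.128, 0.234, 0.011]
force: [0.3, -0.5, -0.7]
gripper_width: 0.0599
grip_force: 0.0
time: 26.8
position: [0.4951, 0.2864, 0.1489]
tcp_rot: [3.139, -0.098, -0.004]
force: [-0.6, 0.4, 0.7]
gripper_width: 0.0597
grip_force: 0.0
time: 27.7
position: [0.4975, 0.3279, 0.0916]
tcp_rot: [-3.139, 0.103, -0.003]
force: [0.3, 0.6, 0.6]
gripper_width: 0.06
grip_force: 0.0
```

```bash
python3 -m pendant '60 0 0.5 -25 0 0 0; 60 0 0.5 -48 0 0 0; 60 0 0.5 -62 0 0 0; 60 0 0.5 -68.5 0 0 0; 60 0 0.5 -68.5 0 0 0; 45 0 0.5 -68.5 0 0 0; 40 0 0.5 -68.5 0 0 0; 38 0 0.5 -68.5 0 0 0; 36 0 0.5 -68.5 0 0 0; 34 0 0.5 -68.5 0 0 0; 30 0 0.5 -68.5 0 0 0; 25 0 0.5 -68.5 0 0 0' 45 && python3 -m pendant '25 0 0 0 0 0 0; 25 0 0 0 0 0 0; 25 0 0 3 0 0 0; 25 0 0 10 0 0 0; 25 0 0 20 0 0 0; 25 0 0 20 0 0 0'
```

```text
time: 28.9
position: [0.497, 0.3284, 0.0225]
tcp_rot: [3.139, -0.101, 0.002]
force: [-0.7, -3.6, 6.1]
gripper_width: 0.036
grip_force: 46.0
time: 29.5
position: [0.497, 0.3304, 0.0434]
tcp_rot: [-3.137, 0.099, -0.003]
force: [0.7, 0.4, -3.7]
gripper_width: 0.0357
grip_force: 45.3
```

```bash
python3 -m pendant '25 0 0 20 0 0 0; 25 0 0 50 0 0 0; 25 0 0 80 0 0 0; 25 0 -5 103 0 0 0; 25 -1 -25 105 0 0 0; 25 -2 -60 105 0 0 2; 25 -3 -100 105 0 0 4; 25 -4 -140 105 0 0 6; 25 -5 -180 105 0 0 8; 25 -6 -220 105 0 0 10; 25 -7 -260 105 0 0 12; 25 -8 -300 105 0 0 12.3' && python3 -m pendant '25 -0.5 -40 0 0 0 0; 25 -0.7 -80 0 0 0 0; 25 -1 -120 0 0 0 0; 25 -1.2 -160 0 0 0 0; 25 -1.5 -200 0 0 0 0; 25 -2 -240 0 0 0 0; 25 -2.5 -280 0 0 0 0; 25 -3 -310 0 0 0 0; 25 -3.5 -328 0 0 0 0; 25 -3.7 -334 0 0 0 0; 25 -3.7 -334 0 0 0 0; 25 -3.7 -334 0 0 0 0' && python3 -m pendant '25 0 0 -30 0 0 0; 25 0 0 -60 0 0 0; 25 0 0 -85 0 0 0; 25 0 0 -95 0 0 0; 25 0 0 -100 0 0 0; 25 0 0 -100 0 0 0; 25 0 0 -100 0 0 0'; python3 - <<'E'
from h import *
p,d=save("top","t6");W=cloud("top",d);ok=d>0
cv2.imwrite("pics/t6c.png",cv2.resize(cv2.imread("pics/t6.png")[150:350,130:520],None,fx=2,fy=2))
for n in["longest","shortest","short","long"]:
    for r in env.trace("bar_%s_centre"%n,"top")[:1]:
        P=W[r["mask"]&ok];Q=P[(P[:,2]>.05)&(P[:,2]<.11)]; (c,s,a)=cv2.minAreaRect((Q[:,:2]*1000).astype(np.float32))
        print(n,round(r["p"],2),np.round(c,1),np.round(s,1),round(a,1))
print(env.observe()["position"])
E
```

```text
time: 30.7
position: [0.488, 0.0277, 0.147]
tcp_rot: [-3.132, -0.239, -0.001]
force: [1.7, 0.2, -4.6]
gripper_width: 0.0356
grip_force: 45.9
time: 31.9
position: [0.4855, -0.3021, 0.1468]
tcp_rot: [-3.13, -0.242, -0.001]
force: [0.1, 0.0, -4.8]
gripper_width: 0.0358
grip_force: 46.0
time: 32.6
position: [0.486, -0.3053, 0.0483]
tcp_rot: [3.131, 0.238, 0.004]
force: [0.1, 0.3, -3.9]
gripper_width: 0.0357
grip_force: 45.8
longest 0.79 [ 460.4 -144.8] [199.4  37. ] 8.5
shortest 0.81 [ 471.9 -224. ] [125.1  37.3] 8.6
short 0.7 [0. 0.] [0. 0.] 0.0
long 0.65 [ 485.8 -303.5] [174.1  37.7] 8.7
[ 0.48514144 -0.30547467  0.04763418]
```

View pics/t6c.png

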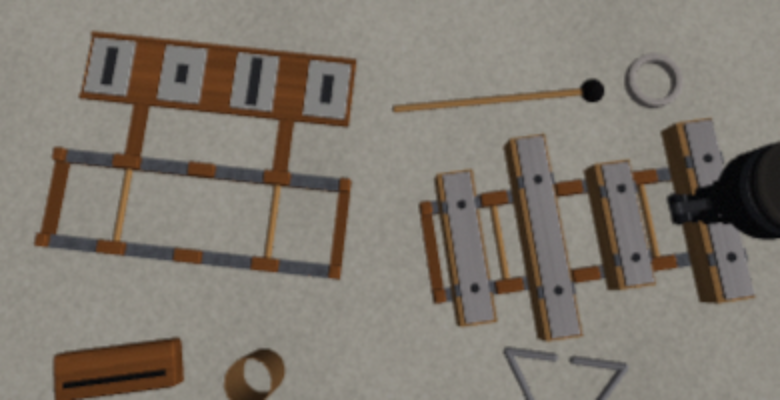

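Three bars are seated and the long bar hovers over the rightmost place. I'll lower it, release and back off.

```bash
python3 -m pendant '25 0 0 -8 0 0 0; 25 0 0 -15 0 0 0; 25 0 0 -19 0 0 0; 25 0 0 -21.5 0 0 0; 25 0 0 -23 0 0 0; 25 0 0 -24 0 0 0; 25 0 0 -24.5 0 0 0; 25 0 0 -25 0 0 0; 25 0 0 -25 0 0 0'
```

```text
time: 33.75
position: [0.4847, -0.3051, 0.0225]
tcp_rot: [3.132, 0.237, 0.0]
force: [-2.8, 1.1, 1.7]
gripper_width: 0.0352
grip_force: 46.6
```

```bash
python3 -m pendant '25 0 0 -0.5 0 0 0; 37 0 0 -0.5 0 0 0; 39 0 0 -0.5 0 0 0; 42 0 0 -0.5 0 0 0; 50 0 0 0 0 0 0; 56 0 0 0 0 0 0; 60 0 0 0 0 0 0; 60 0 0 5 0 0 0; 60 0 0 30 0 0 0; 60 0 0 70 0 0 0; 60 0 0 110 0 0 0; 60 0 0 140 0 0 0' && python3 -m pendant '60 0 0 30 0 0 0; 60 -40 -20 40 0 0 0; 60 -80 -45 40 0 0 0; 60 -120 -70 40 0 0 0; 60 -150 -100 40 0 0 0; 60 -180 -130 40 0 0 0; 60 -210 -160 40 0 0 0; 60 -230 -180 40 0 0 0; 60 -230 -180 40 0 0 0; 60 -230 -180 40 0 0 0'; python3 - <<'E'
from h import *
p,d=save("top","t7");W=cloud("top",d);ok=d>0
ps,_=save("scene","s7")
cv2.imwrite("pics/t7c.png",np.hstack([cv2.resize(cv2.imread("pics/t7.png")[180:350,310:510],(400,340)),cv2.resize(cv2.imread("pics/s7.png")[150:290,140:305],(400,340))]))
o=np.array([467.2,-186]);a0=np.radians(8.55);R=np.array([[np.cos(a0),np.sin(a0)],[-np.sin(a0),np.cos(a0)]])
for n in["short","longest","shortest","long"]:
    for r in env.trace("bar_%s_centre"%n,"top")[:2]:
        P=W[r["mask"]&ok];Q=P[(P[:,2]>.05)&(P[:,2]<.11)]
        if len(Q)<50: continue
        (c,s,a)=cv2.minAreaRect((Q[:,:2]*1000).astype(np.float32))
        print(n,round(r["p"],2),"in rack",np.round(R@(np.array(c)-o),1),np.round(s,1),round(a,1),"top z",np.round(np.median(P[P[:,2]>.062][:,2]),4))
print(env.observe()["position"])
E
```

```text
time: 34.95
position: [0.4856, -0.3054, 0.165]
tcp_rot: [3.131, 0.237, 0.005]
force: [0.6, 0.2, 0.4]
gripper_width: 0.0601
grip_force: 0.0
time: 35.95
position: [0.2543, -0.4852, 0.2019]
tcp_rot: [-3.132, -0.234, -0.001]
force: [0.8, 0.3, 0.4]
gripper_width: 0.0602
grip_force: 0.0
short 0.79 in rack [ -0.9 120.8] [150.   36.3] 8.6 top z 0.0683
longest 0.98 in rack [-0.8 41.7] [200.3  36.9] 8.5 top z 0.0682
shortest 0.86 in rack [ -0.9 -38.4] [124.9  37.4] 8.4 top z 0.068
long 0.58 in rack [  -0.5 -118.5] [175.2  38.6] 9.2 top z 0.0679
[ 0.25593708 -0.48421288  0.20194511]
```

View pics/t7c.png

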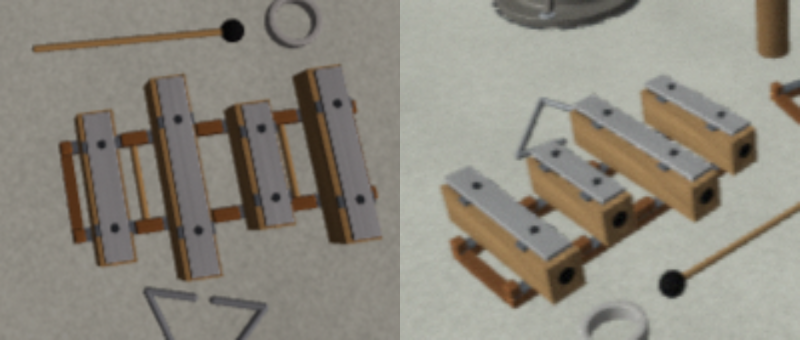

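All four bars are level in their notches, within 1 mm lengthways and 2 mm sideways of their places. Their order from left is short, longest, shortest, long.

```bash
python3 -c "
from bench import env
print(env.hand_in())"
```

```text
the job is handed in; nothing more can be done
None
```

All four chime bars are on the child's rack in reverse order (from the robot's left: short, longest, shortest, long), level in the notches and centred to within about 1 mm; the job is handed in, though it returned no verdict.

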